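# Push the potato dish up to the oven stop bar

### The job

The dish of cut potatoes goes into the oven next: push it along the table with the fingertips or the outside of the fingers until its long side lies flush against the steel stop bar, between the two strips of green tape and covering neither. Do not lift or tip the dish, and leave the dish of carrots and everything else on the table where it stands. Finish with the hand clear of everything.

Things in the scene. Friction and masses are not known exactly. Their poses are not given: they have to be found in the camera images.
- potato_dish: Dark steel oven dish filled to the rim with pale yellow potato cubes (rigid, fixed in it; nothing fits inside), 0.4 to 0.8 kg, loose on the table. Outside 90 mm along its x, 140 mm along its y; upright walls 45 mm high, cubes up to 7 mm higher. Origin: centre of its underside. It starts left or right of the taped place, nearer the robot, its long side within 0.45 rad of parallel to the bar.
- carrot_dish: Dish of the same size and make, filled with orange carrot slices; to be left alone. Origin: centre of its underside; long side along its y.
- stop_bar: Fixed steel stop bar, 760 x 20 mm, 32 mm high, across the table beyond the dishes. Origin: on the table at the foot of its face towards the robot, midway between the tapes. x: square to that face, away from the robot (bar at 0 to 20 mm); y: along the bar, to the left. Two flat green tapes, 20 x 150 mm, run along x at y = 92 and -92 mm. A dish flush and centred has its origin at x -45, y 0 mm.
- cup: White ceramic cup, 68 mm across, 70 mm high, on the table between the dishes near the robot; origin: centre of its underside. Leave alone.
- tape_roll: Roll of green tape lying flat, 90 mm across, 24 mm high; origin: centre of its underside. Leave alone.
- spray_bottle: White spray bottle with a red head, 68 mm across, about 175 mm high, beyond the stop bar; origin: centre of its underside. Leave alone.
- peeler: Vegetable peeler lying flat, yellow handle and steel bow, 160 mm long along its x, 50 mm wide, 18 mm high, beyond the stop bar; origin: on the table under the end of the handle next to the bow. Leave alone.
- steel_bowl: Steel bowl, 150 mm across, 70 mm high, at the right of the table; origin: centre of its underside. Leave alone.
- jar: Amber glass jar with a white label and a steel cap, 70 mm across, 100 mm high, beyond the stop bar; origin: centre of its underside. Leave alone.
Mind the look-alikes: they are no part of the job. What is shaped like the potato_dish but purple is not meant.

How it is judged:
By the outcome, as a careful person would: the job done as asked, in the order asked, and still so for the second after the job is handed in, with the robot touching nothing.
It also fails if it takes over 72 s, if anything falls off the work surface, if the arm or the gripper's body presses on something with over 40 N, if the wrist force passes 120 N, or if a joint passes its speed limit or range.

### The arm

A 6-joint arm with a two-finger parallel gripper is mounted at the origin on the work surface. World frame = base frame: x ahead of the robot, y to its left, z up, the work surface at z = 0. Lengths are in m, angles in rad, forces in N, time in s.
With the tool pointing down it reaches from about 0.3 to 0.875 m from the base axis. Payload 6.4 kg.
Tool frame: the origin (TCP) lies at the very end of the fingers, on their centre line; the grasp point (between the pads) lies 19 mm behind it (ctrl.hold_point_z is the distance from the TCP to the grasp point, in m); y points along the fingers, x is the direction in which the jaws open and shut, and the axes are right-handed (so a half turn about y gives the same grasp; the last joint's range is limited). The gripper opens to 85 mm and grips with 20 to 120 N. Pads are 22 mm wide; open, the fingers measure 114 mm over their backs; the gripper's body (76 mm by 85 mm) begins 54 mm behind the grasp point. The pads swing forward as they close: fully open they stand 13 mm farther back than shut.
Start: joints at [-0.206, 0.181, 1.607, -0, 1.354, -0.206], TCP at [0.575, 0, 0.231] pointing down, gripper open.
Joint ranges: [-2.99, 2.99], [-0.89, 2.07], [0.3, 2.58], [-1.14, 4.28], [0, 2.63], [-3.12, 3.12]. Speed limits (rad/s): [2.57, 2.57, 3.01, 3.14, 3.14, 3.14].

### API

Orientations are given as a unit quaternion [w, x, y, z].
In Python, from bench import ctrl, imaging gives the robot as it stands.
- The arm moves only by the shell command python3 -m jog 'ROWS'. ROWS is JSON, a list of rows, each a list of 3 entries, a list of its own where there are three numbers: the shift along the tool's x, y, z in cm, then the turn, a rotation vector about the tool's x, y, z in rad, then the finger opening in cm, from 0 to 8.54. A call has 1 to 12 rows; each row shifts and turns the pose as measured when the row begins, along the tool's axes as they then stand; what a row does not reach is not made up. A row lasts 1/12 s, in which the tool goes at most 41.7 mm and 7.16 degrees, less where a joint would pass 70% of its speed; a pose out of reach is approached as far as the arm can. A call is refused whole if a number of a shift passes 4.17 or a number of a turn 0.125, either way. A call with a gripper value outside its range is refused whole. The fingers move at their own pace and stop on an object; the grip force is fixed at half the most. Time passes only in rows, so rows that do not move let the fingers close. It gives the time, the measured TCP pose, the force and the opening at its end, in the units of the state.
- ctrl.get_obs(): the state, without advancing time (a new reading comes with each control period).
- imaging.camera(name): name is "scene" or "side" or "wrist"; returns a dict with "frame" (384x512x3 uint8, red, green, blue), "depth" (384x512 float32, m along the optical axis (not along the pixel's ray), 0 where there is no reading), "K" (3x3 intrinsics, pixels), "R" (3x3) and "t" (3): a world point X has camera coordinates R X + t. Camera axes: x right, y down, z forward; pixel columns grow to the right and rows downward; lengths in m; the calibration is good to about 2 mm. A picture is of the moment at which its call begins.
- ctrl.hand_in(): hands the job in, once; it reports no verdict.
The state is a dict: "time_s": time; "q": joint angles; "dq": joint speeds; "joint_efforts": joint torques, N m; "eef_pos": TCP position; "eef_rot": TCP orientation; "wrist_force": force on the tool from outside, world axes, zero at the start; "torque": the same for the moment, N m; "opening": opening from 0.0 (shut) to 1.0 (fully open).
Only numpy, scipy, OpenCV 4.12 (cv2) and the standard library are available. Lean on these libraries where they do the work, as an engineer would, in place of code of your own. Each camera call takes 0.05 s, during which the arm holds its last target. There are 200 camera calls.

## Working session

There is one attempt and no reset: what is moved stays moved. The work goes in short steps, Python scripts to look and compute and a shell command to move; the robot and the scene stay as the last step left them, time stands still between calls to the robot, and variables do not carry over. Pictures are saved under pics/ and viewed, about 8 in all and at most 12, crops included, and the job is handed in when it is done.

```bash
mkdir -p pics; cat > h.py <<'E'
from bench import ctrl, imaging
import numpy as np, cv2
from scipy.spatial.transform import Rotation as Ro
def snap(name,fn):
    c=imaging.camera(name); cv2.imwrite(f'pics/{fn}.png',cv2.cvtColor(c['frame'],cv2.COLOR_RGB2BGR)); np.savez(f'pics/{fn}.npz',**c); return c
def world(c):
    K,R,t,d=c['K'],c['R'],c['t'],c['depth']
    v,u=np.mgrid[:d.shape[0],:d.shape[1]]
    P=np.stack([(u-K[0,2])/K[0,0]*d,(v-K[1,2])/K[1,1]*d,d],-1)
    return (P-t)@R
def st():
    o=ctrl.get_obs(); q=o['eef_rot']; print('t',round(o['time_s'],2),'p',np.round(o['eef_pos'],4),'R',np.round(Ro.from_quat(np.roll(q,-1)).as_matrix(),3).tolist(),'F',np.round(o['wrist_force'],1),'op',o['opening'])
E
python3 - <<'E'
from h import *
st()
a=snap('scene','s0');b=snap('side','d0')
im=cv2.resize(a['frame'],(768,576))
cv2.imwrite('pics/s0v.png',im[...,::-1])
print(a['R'].tolist(),a['t'],b['R'].tolist(),b['t'])
E
```

```text
t 0.0 p [5.745e-01 1.000e-04 2.304e-01] R [[1.0, -0.002, 0.0], [-0.0, 0.0, 1.0], [-0.002, -1.0, 0.0]] F [-0.1  0.1 -1.5] op 1.003704281674669
[[0.12353424443050881, 0.9922898857585662, -0.010003653044521615], [0.6672389064788294, -0.0905207082209621, -0.7393228273657669], [-0.7345281016638638, 0.08465686035063733, -0.6732768255789394]] [-0.05828171 -0.31656057  1.80595299] [[0.9986135341941289, -0.04752128341573568, 0.022643695520669554], [-0.01050637255484797, -0.6014321955137835, -0.7988547617278181], [0.051581251051619564, 0.7975092738156665, -0.6010976066480038]] [-0.51502223  0.0093399   1.23840544]
```

View pics/s0v.png

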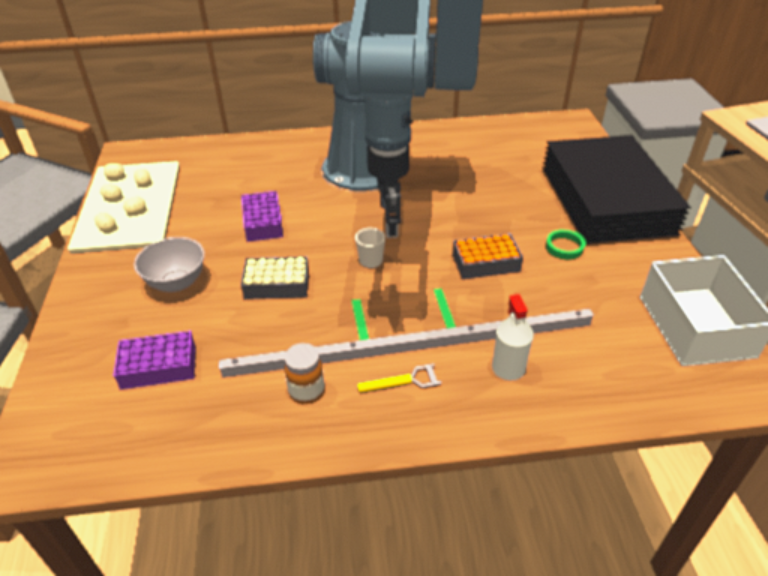

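View pics/d0.png

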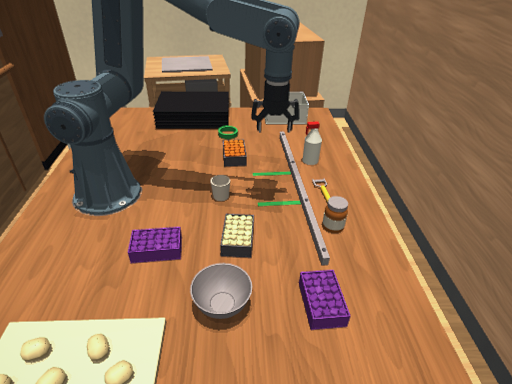

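The scene view (768 px wide) shows these candidates:
- Pale-yellow potato dish at (276,277). I choose this one.
- Purple look-alikes at (262,215) and (156,359).
- Carrot dish at (487,255).

The tapes are at (360,320) and (444,308), with the cup at (370,247). The bowl at (171,268) sits right beside the potato dish. Next I measure, with one close crop.

```bash
cat >> h.py <<'E'
def rect(c,box,lo=.04,hi=.06):
    W=world(c); u0,v0,u1,v1=box; m=np.zeros(W.shape[:2],bool); m[v0:v1,u0:u1]=1
    m&=(W[...,2]>lo)&(W[...,2]<hi)
    n,l,s,_=cv2.connectedComponentsWithStats(m.astype(np.uint8)); m=l==1+np.argmax(s[1:,4])
    return cv2.minAreaRect((W[m][:,:2]*1000).astype(np.float32)),m.sum()
def bar(c):
    W=world(c);f=c['frame'].astype(int);z=W[...,2];r,g,b=f[...,0],f[...,1],f[...,2]
    m=(abs(z-.032)<.004)&(W[...,0]>.5)&(abs(r-b)<25)
    P=(W[m][:,:2]*1000).astype(np.float32)
    # longest line through bar top, robust
    vx,vy,x0,y0=cv2.fitLine(P,cv2.DIST_HUBER,0,.01,.01).ravel()
    for k in range(3):
        d=(P[:,0]-x0)*-vy+(P[:,1]-y0)*vx; P=P[abs(d)<(30,18,13)[k]]; vx,vy,x0,y0=cv2.fitLine(P,cv2.DIST_L2,0,.01,.01).ravel()
    gm=(g>r+60)&(g>b+40)&(abs(z)<.008)
    n,l,s,cc=cv2.connectedComponentsWithStats(gm.astype(np.uint8))
    T=[cv2.minAreaRect((W[l==i][:,:2]*1000).astype(np.float32)) for i in range(1,n) if s[i,4]>15]
    return (vx,vy,x0,y0),T,cv2.minAreaRect(P)
E
python3 - <<'E'
from h import *
a=dict(np.load('pics/s0.npz'));b=dict(np.load('pics/d0.npz'))
R=lambda r:[np.round(r[0],1),np.round(r[1],1),round(r[2],1)]
for n,c,bx,cx,cup,bo in (('scene',a,(155,160,212,205),(295,150,352,190),(232,148,260,180),(85,155,140,200)),('side',b,(215,208,262,262),(218,135,250,170),(205,170,235,205),(185,260,257,325))):
    print(n,'pot',R(rect(c,bx)[0]),R(rect(c,bx,.048,.058)[0]),'car',R(rect(c,cx)[0]),'cup',R(rect(c,cup,.05,.08)[0]),'bowl',R(rect(c,bo,.055,.08)[0]))
    L,T,r=bar(c); print('bar',np.round(L,3),R(r)); [print(' tape',R(t)) for t in T]
cv2.imwrite('pics/c1.png',cv2.resize(a['frame'][140:260,80:240],(800,600),interpolation=cv2.INTER_CUBIC)[...,::-1])
E
```

```text
scene pot [array([ 456.7, -241.1]), array([140.7,  99.6]), 86.3] [array([ 468.2, -255.4]), array([54.2, 15.9]), 4.4] car [array([446.4, 241.1]), array([ 96.9, 141.8]), 2.6] cup [array([399.1, -23.8]), array([61.9, 73.5]), 83.0] bowl [array([ 412.4, -468.2]), array([151.1, 147.4]), 13.7]
bar [ 5.4000e-02 -9.9900e-01  6.8805e+02 -5.9663e+01] [array([681.4,  85.4]), array([  25.5, 1246.6]), 3.2]
 tape [array([577.9, 117.5]), array([122.6,  19.3]), 3.1]
 tape [array([588.5, -66. ]), array([119.4,  17.6]), 2.8]
side pot [array([ 457.1, -239.2]), array([144.3,  90.2]), 85.0] [array([ 466.3, -208.4]), array([7.9, 3.4]), 38.3] car [array([447.6, 242.9]), array([ 89.3, 145.5]), 3.2] cup [array([399.5, -22.6]), array([65.2, 66.1]), 27.3] bowl [array([ 415.2, -465.5]), array([148.6, 147.1]), 52.6]
bar [ 5.20000e-02 -9.99000e-01  6.85991e+02 -7.41260e+01] [array([682.7,   7.3]), array([  23.6, 1096. ]), 2.6]
 tape [array([592.2, 124.3]), array([147.8,  22. ]), 5.6]
 tape [array([602.6, -62.3]), array([148.2,  22.3]), 2.4]
```

View pics/c1.png

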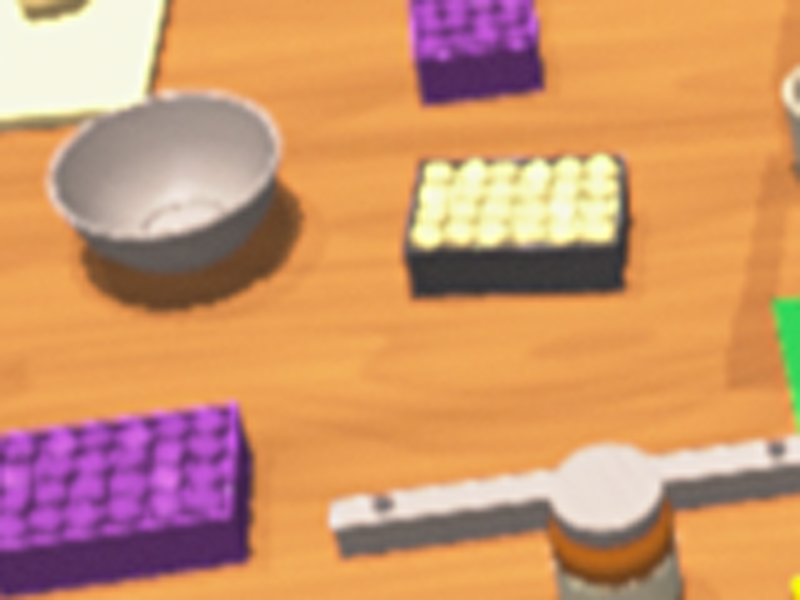

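The crop confirms pale-yellow cubes in a dark dish at crop pixel (518,220).

The plan is to push forward past the cup with two fingertips on the long side. That also lines the dish up with the bar. Then I push left on its short end, and finally forward to the bar.

```bash
python3 -m jog '[[[-2.5,0,-3.05],[0,0,0],8.5],[[-2.5,0,-3.05],[0,0,0],8.5],[[-2.5,0,-3.05],[0,0,0],8.5],[[-2.5,0,-3.05],[0,0,0],8.5],[[-2.5,0,-3.05],[0,0,0],8.5],[[-2.5,0,-3.05],[0,0,0],8.5],[[-2.5,0,-3.05],[0,0,0],8.5],[[-2.5,0,-3.05],[0,0,0],8.5]]'
python3 -m jog '[[[0,0,0],[0,0.125,0],8.5],[[0,0,0],[0,0.125,0],8.5],[[0,0,0],[0,0.125,0],8.5],[[0,0,0],[0,0.125,0],8.5],[[0,0,0],[0,0.125,0],8.5],[[0,0,0],[0,0.125,0],8.5],[[0,0,0],[0,0.125,0],8.5],[[0,0,0],[0,0.125,0],8.5],[[0,0,0],[0,0.125,0],8.5],[[0,0,0],[0,0.125,0],8.5],[[0,0,0],[0,0.125,0],8.5],[[0,0,0],[0,0.125,0],8.5]]'
cat >> h.py <<'E'
B0=np.array([672.5,-2.]); A=.0525; BX=np.array([np.cos(A),np.sin(A)]); BY=np.array([-np.sin(A),np.cos(A)])
def bf(p): p=np.array(p); return np.round([p@BX-B0[0],p@BY-B0[1]],1)   # world mm -> bar frame mm
def tool():
    o=ctrl.get_obs(); M=Ro.from_quat(np.roll(o['eef_rot'],-1)).as_matrix(); p=o['eef_pos']*1000
    zz=M[:,2]; xx=M[:,0]
    print('t',round(o['time_s'],2),'TCP bar',bf(p[:2]),'z',round(p[2],1),'toolx ang-bar',round(np.arctan2(xx[1],xx[0])-A,3),'toolz',round(np.arctan2(zz[1],zz[0])-A,3),'down',np.round(M[:,1],3),'F',np.round(o['wrist_force'],1),'op',round(o['opening'],2),'q6',round(o['q'][5],2))
E
python3 - <<'E'
from h import *
tool()
b=dict(np.load('pics/d0.npz')); r,n=rect(b,(125,222,190,262)); print('purple',r, bf(r[0]))
E
```

```text
time_s: 0.77
eef_pos: [0.3693, -0.2456, 0.2263]
eef_rot: [0.709, -0.705, -0.004, 0.007]
wrist_force: [-0.1, -1.1, 0.0]
opening: 0.995
time_s: 1.77
eef_pos: [0.3594, -0.2521, 0.2223]
eef_rot: [-0.519, 0.52, -0.485, 0.475]
wrist_force: [0.6, -0.3, 0.1]
opening: 0.998
t 1.77 TCP bar [-326.8 -268.6] z 222.3 toolx ang-bar -1.544 toolz 0.027 down [-0.011  0.008 -1.   ] F [ 0.6 -0.3  0.1] op 1.0 q6 0.61
purple ((219.36929321289062, -272.84454345703125), (140.1411590576172, 94.25926208496094), 4.405828475952148) [-467.8 -282. ]
```

```bash
python3 -m jog '[[[-0.6,3.5,0],[0.011,0.027,-0.008],8.5],[[0,3.5,0],[0,0,0],8.5],[[0,3.5,0],[0,0,0],8.5],[[0,3.5,0],[0,0,0],8.5],[[0,3.5,0],[0,0,0],8.5],[[0,2.5,0],[0,0,0],8.5],[[0,0.5,0],[0,0,0],8.5],[[0,0,0],[0,0,0],8.5]]'
python3 - <<'E'
from h import *
tool()
c=snap('side','d1'); cv2.imwrite('pics/d1v.png',cv2.resize(c['frame'][140:320,130:370],(800,600),interpolation=cv2.INTER_CUBIC)[...,::-1])
E
```

```text
time_s: 2.43
eef_pos: [0.36, -0.247, 0.0118]
eef_rot: [0.511, -0.511, 0.487, -0.491]
wrist_force: [-0.3, -0.3, 0.3]
opening: 0.994
t 2.43 TCP bar [-325.9 -263.6] z 11.8 toolx ang-bar -1.58 toolz -0.009 down [ 0.005 -0.004 -1.   ] F [-0.3 -0.3  0.3] op 0.99 q6 0.65
```

View pics/d1v.png

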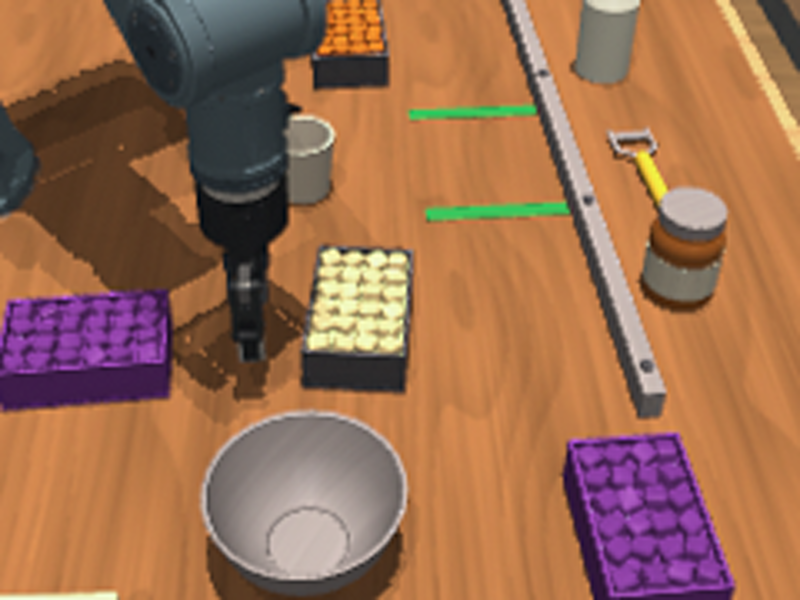

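The view shows the hand standing behind the dish at (245,350), square to it, with the fingers clear of everything. Now I push forward.

```bash
python3 -m jog '[[[0,0,1.2],[0,0.009,0],8.5],[[0,0,1.0],[0,0,0],8.5],[[0,0,1.0],[0,0,0],8.5],[[0,0,1.0],[0,0,0],8.5],[[0,0,1.0],[0,0,0],8.5],[[0,0,1.0],[0,0,0],8.5],[[0,0,1.0],[0,0,0],8.5],[[0,0,1.0],[0,0,0],8.5],[[0,0,1.0],[0,0,0],8.5],[[0,0,1.0],[0,0,0],8.5],[[0,0,1.0],[0,0,0],8.5],[[0,0,0.6],[0,0,0],8.5]]'
cat >> h.py <<'E'
def dish(c):
    # potato dish: pale yellow cubes -> dark rim, by colour seed then height
    W=world(c);f=c['frame'].astype(int);r,g,b=f[...,0],f[...,1],f[...,2];z=W[...,2]
    y=((r>150)&(g>140)&(r-b>30)&(abs(r-g)<45)&(z>.035)&(z<.06)&(W[...,0]>.3)&(W[...,0]<.72)).astype(np.uint8)
    n,l,s,_=cv2.connectedComponentsWithStats(cv2.morphologyEx(y,cv2.MORPH_CLOSE,np.ones((5,5))))
    m=cv2.dilate((l==1+np.argmax(s[1:,4])).astype(np.uint8),np.ones((9,9)))>0
    m&=(z>.04)&(z<.056)&((r>b+30)&(g>120)|(r<90)&(abs(r-b)<25))
    q=cv2.minAreaRect((W[m][:,:2]*1000).astype(np.float32)); (w,h),a=q[1],q[2]
    if w<h: a+=90   # long side direction deg
    a=(a-90-np.degrees(A)+90)%180-90
    print('dish bar',bf(q[0]),'size',np.round(q[1]),'yaw-bar deg',round(a,1),m.sum())
E
python3 - <<'E'
from h import *
tool()
for n in('d0','s0'): dish(dict(np.load(f'pics/{n}.npz')))
dish(snap('side','d2'));dish(snap('scene','s2'))
E
```

```text
time_s: 3.48
eef_pos: [0.4893, -0.2442, 0.0194]
eef_rot: [-0.508, 0.51, -0.487, 0.495]
wrist_force: [-7.7, -0.4, 5.0]
opening: 1.0
t 3.48 TCP bar [-196.7 -267.5] z 19.4 toolx ang-bar -1.587 toolz -0.016 down [ 0.006 -0.01  -1.   ] F [-7.7 -0.4  5. ] op 1.0 q6 0.86
dish bar [-228.2 -262.8] size [141.  85.] yaw-bar deg -8.5 745
dish bar [-229.1 -262.9] size [140. 100.] yaw-bar deg -6.7 681
dish bar [-146.  -261.2] size [ 99. 140.] yaw-bar deg 0.2 649
dish bar [-143.1 -261.6] size [103. 139.] yaw-bar deg -0.9 732
```

```bash
python3 -m jog '[[[0,0,-3],[0,0,0],8.5],[[0,-3.5,0],[0,0,0],8.5],[[0,-3.5,0],[0,0,0],8.5],[[0,-3.5,0],[0,0,0],8.5],[[3,0,2.5],[0,0,0],8.5],[[3,0,2.5],[0,0,0],8.5],[[3,0,2.5],[0,0,0],6],[[1.5,0,1.0],[0,0,0],4],[[0,0,0],[0,-0.125,0],4],[[0,0,0],[0,-0.125,0],4],[[0,0,0],[0,-0.125,0],4],[[0,0,0],[0,-0.125,0],4]]'
python3 -m jog '[[[0,0,0],[0,-0.125,0],4],[[0,0,0],[0,-0.125,0],4],[[0,0,0],[0,-0.125,0],4],[[0,0,0],[0,-0.125,0],4],[[0,0,0],[0,-0.125,0],4],[[0,0,0],[0,-0.125,0],4],[[0,0,0],[0,-0.125,0],4],[[0,0,0],[0,-0.125,0],4],[[0,0,0],[0,-0.07,0],4],[[0,0,0],[0,0,0],4]]'
python3 - <<'E'
from h import *
tool()
E
```

```text
time_s: 4.58
eef_pos: [0.5551, -0.3541, 0.1421]
eef_rot: [-0.614, 0.617, -0.334, 0.362]
wrist_force: [-0.4, -0.1, -0.4]
opening: 0.472
time_s: 5.42
eef_pos: [0.5584, -0.3571, 0.1459]
eef_rot: [-0.696, 0.717, 0.033, -0.002]
wrist_force: [0.3, 0.3, 0.1]
opening: 0.463
t 5.42 TCP bar [-133.7 -383.9] z 145.9 toolx ang-bar -0.002 toolz 1.567 down [ 0.045 -0.029 -0.999] F [0.3 0.3 0.1] op 0.46 q6 -0.81
```

```bash
python3 -m jog '[[[-0.8,0,0],[0.029,0,0.045],4],[[0,3.5,0],[0,0,0],4],[[0,3.5,0],[0,0,0],4],[[0,3.5,0],[0,0,0],4],[[0,2.4,0],[0,0,0],4],[[0,0.5,0],[0,0,0],4],[[0,0,0],[0,0,0],4]]'
python3 - <<'E'
from h import *
tool(); dish(snap('side','d3')); dish(snap('scene','s3'))
E
```

```text
time_s: 6.0
eef_pos: [0.5549, -0.3623, 0.0131]
eef_rot: [-0.703, 0.711, 0.014, -0.007]
wrist_force: [0.7, 0.6, 1.3]
opening: 0.468
t 6.0 TCP bar [-137.4 -388.9] z 13.1 toolx ang-bar -0.022 toolz 1.549 down [ 0.01  -0.011 -1.   ] F [0.7 0.6 1.3] op 0.47 q6 -0.79
dish bar [-169.2 -250.3] size [120.  31.] yaw-bar deg -5.5 184
dish bar [-138.6 -261.2] size [ 97. 139.] yaw-bar deg -0.2 728
```

```bash
python3 -m jog '[[[0,0,1.3],[0.011,-0.022,0.01],4],[[0,0,1.3],[0,0,0],4],[[0,0,1.3],[0,0,0],4],[[0,0,1.3],[0,0,0],4],[[0,0,1.3],[0,0,0],4],[[0,0.05,1.3],[0,0,0],4],[[0,0.05,1.3],[0,0,0],4],[[0,0.05,1.3],[0,0,0],4],[[0,0.05,1.3],[0,0,0],4],[[0,0.05,1.3],[0,0,0],4],[[0,0.05,1.3],[0,0,0],4],[[0,0,0.8],[0,0,0],4]]'
python3 - <<'E'
from h import *
tool(); dish(snap('scene','s4'))
E
```

```text
time_s: 7.1
eef_pos: [0.5549, -0.2063, 0.0238]
eef_rot: [-0.699, 0.715, 0.027, -0.013]
wrist_force: [0.0, -2.5, -2.1]
opening: 0.47
t 7.1 TCP bar [-129.2 -233.1] z 23.8 toolx ang-bar 0.004 toolz 1.574 down [ 0.021 -0.023 -1.   ] F [ 0.  -2.5 -2.1] op 0.47 q6 -0.6
dish bar [-137.9 -155.8] size [ 97. 143.] yaw-bar deg -1.7 694
```

```bash
python3 -m jog '[[[-0.3,0.3,1.3],[0.023,0,0.021],4],[[0,0.2,1.3],[0,0,0],4],[[0,0.2,1.3],[0,0,0],4],[[0,0.1,1.3],[0,0,0],4],[[0,0.1,1.3],[0.003,0,0],4],[[0,0.1,1.3],[0.003,0,0],4],[[0,0.1,1.3],[0.003,0,0],4],[[0,0.1,1.3],[0.003,0,0],4],[[0,0.1,1.3],[0.003,0,0],4],[[0,0.1,1.3],[0.003,0,0],4],[[0,0.1,1.0],[0,0,0],4],[[0,0,0.4],[0,0,0],4]]'
python3 - <<'E'
from h import *
tool(); dish(snap('scene','s5'))
E
```

```text
time_s: 8.15
eef_pos: [0.5558, -0.0726, 0.0202]
eef_rot: [-0.703, 0.711, 0.028, -0.012]
wrist_force: [0.8, -2.5, -2.1]
opening: 0.468
t 8.15 TCP bar [-121.3  -99.7] z 20.2 toolx ang-bar 0.005 toolz 1.576 down [ 0.023 -0.011 -1.   ] F [ 0.8 -2.5 -2.1] op 0.47 q6 -0.4
dish bar [-129.8  -22.9] size [ 96. 145.] yaw-bar deg 1.0 669
```

```bash
python3 -m jog '[[[0,0.1,1.0],[0,0,0],4],[[0,0.1,1.0],[0,0,0],4],[[0,0,0.4],[0,0,0],4],[[0,0,-1.5],[0,0,0],4],[[0,0,-1.5],[0,0,0],4],[[0,-3.5,0],[0.011,0,0.023],4],[[0,-3.5,0],[0,0,0],4],[[0,-3.5,0],[0,0,0],6],[[0,-2.5,0],[0,0,0],8.5],[[-2.8,0,2.8],[0,0,0],8.5],[[-2.8,0,2.8],[0,0,0],8.5],[[-2.6,0,2.8],[0,0,0],8.5]]'
python3 -m jog '[[[0,0,2],[0,0,0],8.5],[[0,0,0],[0,0.125,0],8.5],[[0,0,0],[0,0.125,0],8.5],[[0,0,0],[0,0.125,0],8.5],[[0,0,0],[0,0.125,0],8.5],[[0,0,0],[0,0.125,0],8.5],[[0,0,0],[0,0.125,0],8.5],[[0,0,0],[0,0.125,0],8.5],[[0,0,0],[0,0.125,0],8.5],[[0,0,0],[0,0.125,0],8.5],[[0,0,0],[0,0.125,0],8.5],[[0,0,0],[0,0.125,0],8.5]]'
python3 -m jog '[[[0,0,0],[0,0.125,0],8.5],[[0,0,0],[0,0.07,0],8.5],[[0,0,0],[0,0,0],8.5]]'
python3 - <<'E'
from h import *
tool(); dish(snap('scene','s6'))
b=snap('side','d6'); dish(b); im=b['frame'][100:280,180:420]
cv2.imwrite('pics/d6v.png',cv2.resize(im,(800,600),interpolation=cv2.INTER_CUBIC)[...,::-1])
E
```

```text
time_s: 9.2
eef_pos: [0.4665, 0.0009, 0.1518]
eef_rot: [0.71, -0.703, -0.013, 0.022]
wrist_force: [0.0, 1.2, 0.5]
opening: 0.991
time_s: 10.2
eef_pos: [0.4472, 0.0356, 0.1438]
eef_rot: [-0.556, 0.557, -0.453, 0.418]
wrist_force: [-0.5, 0.6, 0.1]
opening: 0.997
time_s: 10.45
eef_pos: [0.4444, 0.0374, 0.1418]
eef_rot: [-0.507, 0.511, -0.511, 0.47]
wrist_force: [0.6, 0.2, 0.2]
opening: 0.996
t 10.45 TCP bar [-226.7   16. ] z 141.8 toolx ang-bar -1.587 toolz -0.014 down [-0.046  0.035 -0.998] F [0.6 0.2 0.2] op 1.0 q6 1.32
dish bar [-128.1    0.8] size [ 95. 140.] yaw-bar deg 1.3 696
dish bar [-127.8    0.9] size [ 89. 142.] yaw-bar deg 1.5 459
```

View pics/d6v.png

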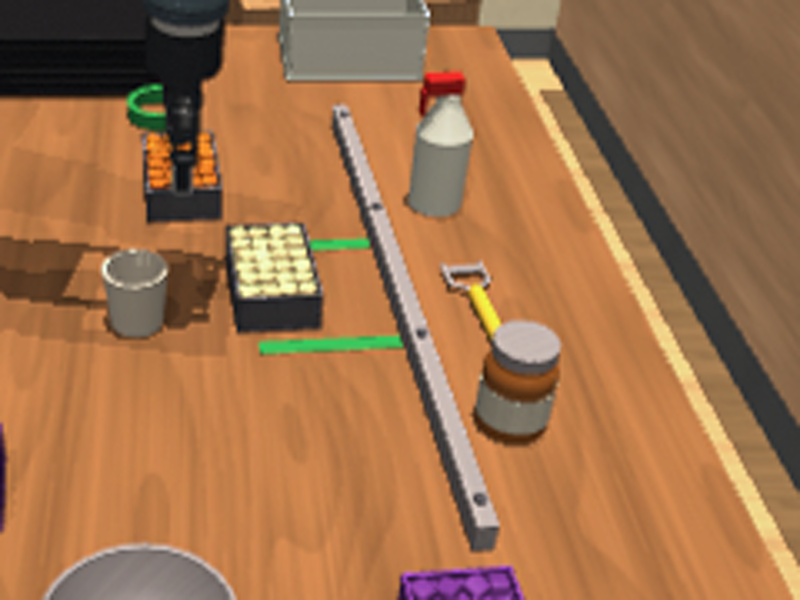

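The dish is centred between the tapes at (275,275), and the cup at (137,290) is untouched. I level the hand, place it in the gap behind the dish, and check before going down.

```bash
python3 -m jog '[[[1.5,0,2.1],[0.046,-0.016,-0.035],8.5],[[0,2,0],[0,0,0],8.5],[[0,0,0],[0,0,0],8.5]]'
python3 - <<'E'
from h import *
tool()
E
```

```text
time_s: 10.8
eef_pos: [0.4666, 0.0234, 0.1199]
eef_rot: [0.518, -0.515, 0.482, -0.483]
wrist_force: [-2.2, 0.0, -0.5]
opening: 0.997
t 10.8 TCP bar [-205.3    0.9] z 119.9 toolx ang-bar -1.556 toolz 0.015 down [ 0.004  0.002 -1.   ] F [-2.2  0.  -0.5] op 1.0 q6 1.3
```

```bash
python3 -m jog '[[[0,2.7,0],[0,0.015,0],8.5],[[0,2.7,0],[0,0,0],8.5],[[0,2.7,0],[0,0,0],8.5],[[0,2.4,0],[0,0,0],8.5],[[0,0,0],[0,0,0],8.5]]'
python3 - <<'E'
from h import *
tool();  dish(snap('scene','s7'))
E
```

```text
time_s: 11.22
eef_pos: [0.4698, 0.0238, 0.0153]
eef_rot: [0.518, -0.512, 0.483, -0.486]
wrist_force: [-1.4, -0.1, 0.2]
opening: 0.995
t 11.22 TCP bar [-202.1    1.1] z 15.3 toolx ang-bar -1.563 toolz 0.008 down [ 0.008  0.003 -1.   ] F [-1.4 -0.1  0.2] op 1.0 q6 1.3
dish bar [-126.6    1.2] size [ 96. 140.] yaw-bar deg 0.1 694
```

```bash
python3 -m jog '[[[0,0,1.0],[0,0.008,0],8.5],[[0,0.05,1.0],[0,0,0],8.5],[[0,0.05,1.0],[0,0,0],8.5],[[0,0.05,1.0],[0,0,0],8.5],[[0,0.05,1.0],[0,0,0],8.5],[[0,0.05,1.0],[0,0,0],8.5],[[0,0.05,1.0],[0,0,0],8.5],[[0,0.05,1.0],[0,0,0],8.5],[[0,0,0.5],[0,0,0],8.5]]'
python3 - <<'E'
from h import *
tool();  dish(snap('scene','s8'))
E
```

```text
time_s: 12.02
eef_pos: [0.5661, 0.0293, 0.0266]
eef_rot: [0.517, -0.511, 0.483, -0.488]
wrist_force: [-2.5, -0.5, -2.3]
opening: 0.994
t 12.02 TCP bar [-105.6    1.5] z 26.6 toolx ang-bar -1.567 toolz 0.004 down [ 0.012  0.002 -1.   ] F [-2.5 -0.5 -2.3] op 0.99 q6 1.35
dish bar [-52.    1.4] size [100. 140.] yaw-bar deg 0.6 816
```

```bash
python3 -m jog '[[[0,0,-0.6],[-0.012,0,0],8.5],[[0,1.3,0],[0,0,0],8.5],[[0,0,0.6],[0,0,0],8.5],[[0,0,0.4],[0,0,0],8.5]]'
python3 -m jog '[[[0,0,0.3],[0,0,0],8.5]]'
python3 -m jog '[[[0,0,0.3],[0,0,0],8.5]]'
python3 - <<'E'
from h import *
tool();  dish(snap('scene','s9'))
E
```

```text
time_s: 12.4
eef_pos: [0.5703, 0.0296, 0.0151]
eef_rot: [-0.514, 0.514, -0.486, 0.485]
wrist_force: [-15.4, -3.0, 12.0]
opening: 0.996
time_s: 12.48
eef_pos: [0.5701, 0.0296, 0.0141]
eef_rot: [-0.512, 0.516, -0.488, 0.483]
wrist_force: [-13.9, -3.1, 11.3]
opening: 0.998
time_s: 12.57
eef_pos: [0.5699, 0.0295, 0.0134]
eef_rot: [-0.51, 0.518, -0.49, 0.481]
wrist_force: [-12.5, -2.7, 11.2]
opening: 0.995
t 12.57 TCP bar [-101.8    1.6] z 13.4 toolx ang-bar -1.568 toolz 0.003 down [-0.017  0.    -1.   ] F [-12.5  -2.7  11.2] op 1.0 q6 1.36
dish bar [-47.9   0.9] size [100. 139.] yaw-bar deg -0.3 773
```

```bash
python3 -m jog '[[[0,-0.1,1.0],[0.017,0,0],8.5],[[0,-0.1,1.0],[0,0,0],8.5],[[0,0,1.0],[0,0,0],8.5]]'
python3 - <<'E'
from h import *
tool();  dish(snap('scene','s10'))
b=snap('side','d10'); dish(b); im=b['frame'][120:240,230:390]
cv2.imwrite('pics/d10v.png',cv2.resize(im,(800,600),interpolation=cv2.INTER_CUBIC)[...,::-1])
E
```

```text
time_s: 12.87
eef_pos: [0.5684, 0.03, 0.0108]
eef_rot: [-0.495, 0.531, -0.504, 0.467]
wrist_force: [-39.8, -6.3, 33.6]
opening: 0.999
t 12.87 TCP bar [-103.3    2.2] z 10.8 toolx ang-bar -1.568 toolz 0.004 down [-0.074 -0.    -0.997] F [-39.8  -6.3  33.6] op 1.0 q6 1.37
dish bar [-47.7   1.6] size [ 98. 140.] yaw-bar deg 0.3 733
dish bar [-47.5   2.5] size [ 91. 142.] yaw-bar deg -0.1 303
```

View pics/d10v.png

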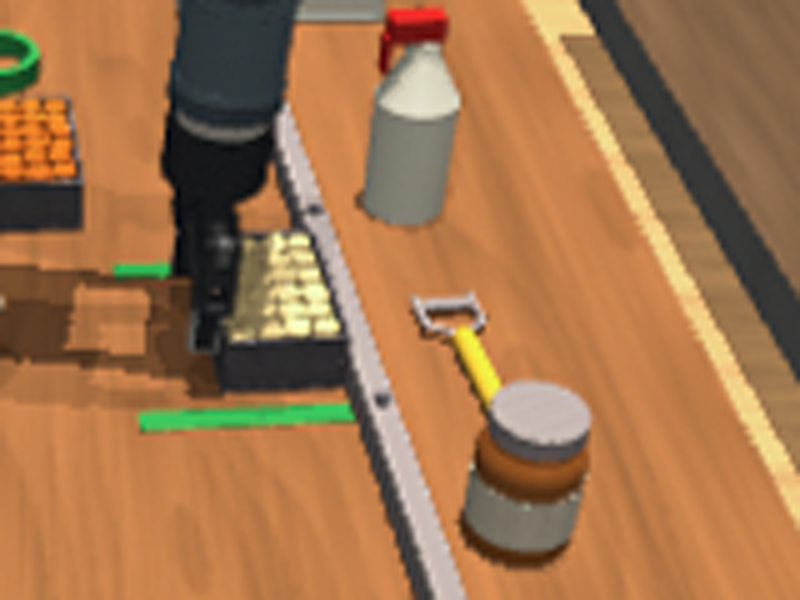

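The dish sits against the bar at (345,340), clear of the near tape at (250,415), and the 40 N reaction confirms contact. I back off and raise the hand.

```bash
python3 -m jog '[[[0,0,-0.8],[0,0,0],8.5],[[0,0,-1.5],[0.03,0,0],8.5],[[0,0,-1.5],[0.03,0,0],8.5],[[0,-2,0],[0,0,0],8.5],[[0,-3.5,0],[0,0,0],8.5],[[0,-3.5,0],[0,0,0],8.5],[[0,-3.5,0],[0,0,0],8.5],[[0,-3.5,0],[0,0,0],8.5],[[0,0,-3],[0,0,0],8.5],[[0,0,-3],[0,0,0],8.5],[[0,0,-3],[0,0,0],8.5],[[0,0,0],[0,0,0],8.5]]'
python3 - <<'E'
from h import *
tool();  dish(snap('scene','s11'))
b=snap('side','d11'); dish(b); im=b['frame'][120:240,230:390]
a=snap('wrist','w11')
x=cv2.resize(im,(400,300),interpolation=cv2.INTER_CUBIC); y=cv2.resize(a['frame'],(400,300))
s=dict(np.load('pics/s11.npz'))['frame'][170:260,200:320]
im=np.vstack([np.hstack([x,y]),np.hstack([cv2.resize(s,(400,300),interpolation=cv2.INTER_CUBIC),cv2.resize(b['frame'],(400,300))])])
cv2.imwrite('pics/d11v.png',im[...,::-1])
c0,c1=(dict(np.load(f'pics/{n}.npz')) for n in('d0','d11'))
print('car',[bf(rect(c,(218,135,250,170))[0][0]) for c in(c0,c1)],'cup',[bf(rect(c,(205,170,235,205),.05,.08)[0][0]) for c in(c0,c1)],'bowl',[bf(rect(c,(185,260,257,325),.055,.08)[0][0]) for c in(c0,c1)])
E
```

```text
time_s: 13.97
eef_pos: [0.4379, 0.0213, 0.1828]
eef_rot: [-0.51, 0.516, -0.491, 0.482]
wrist_force: [-0.3, 0.2, -0.6]
opening: 0.992
t 13.97 TCP bar [-234.1    0.3] z 182.8 toolx ang-bar -1.569 toolz 0.001 down [-0.015  0.003 -1.   ] F [-0.3  0.2 -0.6] op 0.99 q6 1.29
dish bar [-44.5   1.1] size [ 96. 140.] yaw-bar deg 0.9 807
dish bar [-45.5   1.9] size [ 88. 144.] yaw-bar deg -0.7 457
car [array([-212.8,  221.1]), array([-212.5,  220.4])] cup [array([-274.7,  -41.6]), array([-273.5,  -41. ])] bowl [array([-282.3, -484.6]), array([-283.6, -485. ])]
```

View pics/d11v.png

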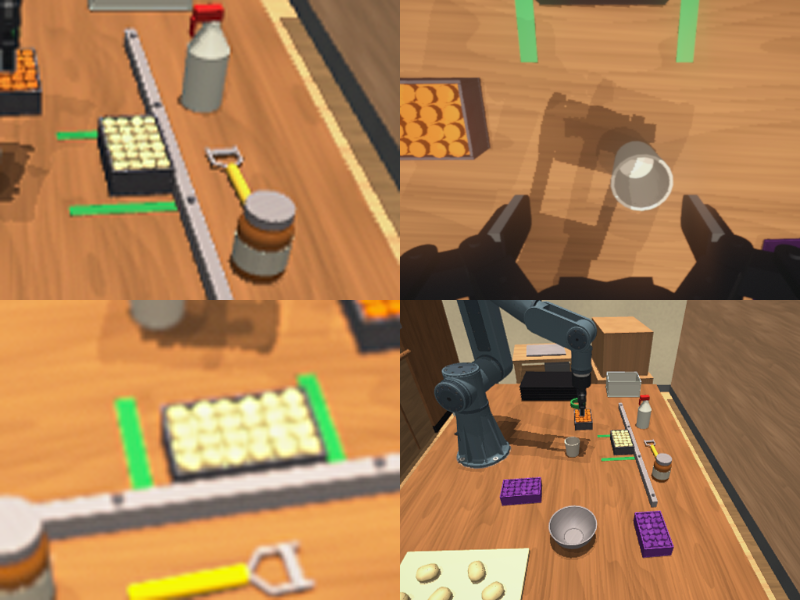

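The dish is flush in position (x about -45) and nothing else has moved. In the wrist view the left tape gap, near (537,40), looks tighter than the right, so I look straight down to check it.

```bash
python3 -m jog '[[[0,-1.5,3],[0.015,0,0],8.5],[[0,-1.5,3],[0,0,0],8.5],[[0,-1.5,3],[0,0,0],8.5],[[0,0,0],[0,0,0],8.5]]'
python3 - <<'E'
from h import *
tool(); w=snap('wrist','w12'); W=world(w); dish(w)
for n in ('w12','d11','s11'):
    L,T,r=bar(dict(np.load(f'pics/{n}.npz')))
    print(n,'bar ang',round(-L[0]/L[1],4),'centre bar-x',bf(L[2:])[0],[(bf(t[0]),np.round(t[1])) for t in T])
cv2.imwrite('pics/w12v.png',cv2.resize(w['frame'],(768,576))[...,::-1])
E
```

```text
time_s: 14.45
eef_pos: [0.5377, 0.0257, 0.2275]
eef_rot: [0.514, -0.511, 0.487, -0.486]
wrist_force: [0.2, 0.1, 1.4]
opening: 0.996
t 14.45 TCP bar [-134.2   -0.6] z 227.5 toolx ang-bar -1.571 toolz -0.0 down [ 0.002  0.004 -1.   ] F [0.2 0.1 1.4] op 1.0 q6 1.34
dish bar [-46.3   4.9] size [ 85. 132.] yaw-bar deg -0.0 9798
w12 bar ang 0.0513 centre bar-x 8.1 [(array([-75.7,  92.5]), array([148.,  19.])), (array([-76. , -91.5]), array([148.,  18.]))]
d11 bar ang 0.05 centre bar-x 8.7 [(array([-117.7,   93.3]), array([59., 15.])), (array([-75.2, -91.9]), array([147.,  23.]))]
s11 bar ang 0.0547 centre bar-x 10.7 [(array([-87.5,  89.3]), array([117.,  17.])), (array([-87.4, -94.8]), array([117.,  18.]))]
```

View pics/w12v.png

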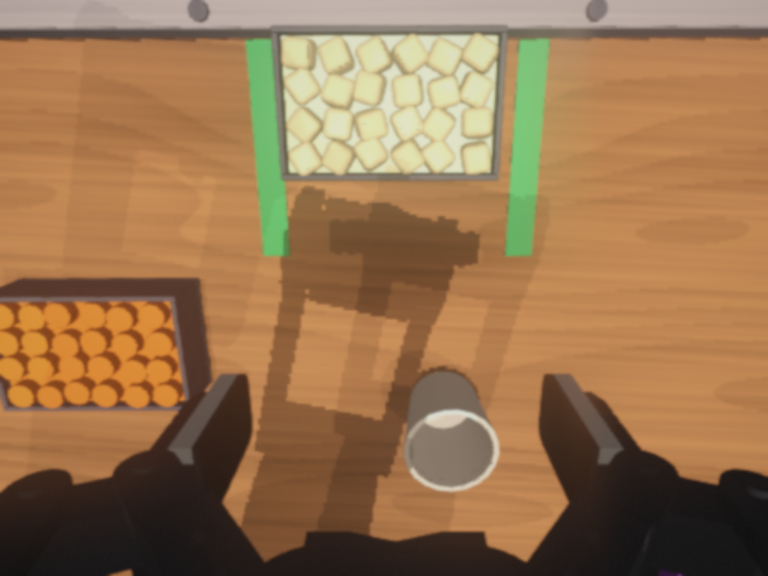

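In the straight-down view the rim spans x 273–505, tight along the bar face at y≈30. The tapes' inner edges are at about 275 and 517. The rim is 45 mm above the table, so it looks enlarged. Correcting for that, the dish is 3–5 mm left of centre, which leaves about 7 mm to the left tape and 16 mm to the right. That is good, so I hand in.

```bash
python3 -c "
from bench import ctrl
print(ctrl.hand_in())"
```

```text
the job is handed in; nothing more can be done
None
```

The potato dish lies flush against the stop bar, between the two tapes and covering neither, and I handed the job in at about 14.5 s. I pushed it with open fingertips: forward past the cup, left along its short end, then forward until it bore on the bar.

**Flush against the bar:** the last push met about 40 N at the wrist. Afterwards the dish centre measured x -44.5 to -46.3 mm (ideal -45). The straight-down view gave a yaw of 0°; the scene and side cameras read +0.9° and -0.7°.

**Between the tapes:** the dish is a little left of centre. The cameras disagree on how much: 1 mm from the side, 4 mm from the scene camera and 4.5 mm from the wrist. That leaves 7 mm or more to the left tape by any of them.

**Everything else:** the carrot dish, cup and bowl measured within about 1.5 mm of where they started. I checked the jar, peeler and bottle only by eye, and they looked undisturbed. I did not re-check the tape roll's position. The hand finished open, 0.23 m above the table and touching nothing.

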